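# Fit the hold-down bar over the vial rack on an orbital shaker

## Task

Fit the loose steel hold-down bar across the rack of vials on the shaker: tip its wide end down so that the oblong eye hooks under and passes the wide head of the post, bring the bar level, and press its narrow end down into the saddle until the spring catch snaps over it; then let go. Feel your way gently, never pushing the bar against post or catch harder than about 10 N, nor hard on the glass vials. Leave the rack and the bottle, jar and beaker standing where they are.

Things in the scene. Friction and masses are not known exactly. Their poses are not given: they have to be found in the camera images.
- grip (a point): Centre of the hold-down bar's upright black grip: 12 mm along x, 46 mm along y, 34 mm high on the bar; the bar's underside is 22 mm below this point. Axes of the bar: x along it, wide nose with the eye to -x, narrow tail to +x; z up out of it. At the start it lies flat on the bench, grip up.
- eye (a point): Centre of the bar's oblong eye, 86 mm to -x of the grip, mid-thickness. The eye is a through opening 24.5 mm along x (98 to 73.5 mm from the grip) by 40 mm along y, in a frame 60 mm wide that reaches from 112 to 58 mm to -x of the grip. Axes as the grip's.
- nose_edge (a point): Middle of the eye's edge on the nose side, at the bar's upper face, 98 mm to -x of the grip. The nose member beyond it is 14 mm wide along x. Axes as the grip's.
- tail (a point): Point of the bar that belongs in the saddle: 91 mm to +x of the grip, mid-thickness. Here the bar is a plain strap 30 mm wide (y); it ends 123 mm to +x of the grip. Axes as the grip's.
- bar: The loose hold-down bar: stiff flat steel 3 mm thick, 235 mm long, about 0.16 kg. Origin in the plane of its underside, below the grip's centre; axes as the grip's.
- shaker: Orbital shaker, off, fixed: white housing 260 x 220 mm, aluminium deck 240 x 200 mm, its top at z 85 mm. Origin on the bench under its centre. The fitted bar lies along the shaker's x axis, nose to -x, grip over the centre (give or take the play of the eye), underside on the black vial caps at z 135 mm.
- deck (a point): Centre of the deck's top; axes as the shaker's. The post stands near x -87 mm, y 0, clamped in a slot along x: up to 15 mm either way of that, differing each time and not measured. Stem 10 mm diameter; round head 32 mm diameter, its underside 56 mm above the deck, 6 mm high (domed, rim 3 mm); foot collar 18 mm, 6 mm high. Head and 24.5 mm eye: the bar passes only tilted about 30 deg, nose lowest.
- catch (a joint): Spring catch, rad: 0 shut, grows to 0.3 as pushed aside (+y). Saddle 91 mm to +x of the deck centre: fixed cheek at y -17.5 mm, flared at 60 to 78 mm above the deck; catch at y +17.5. Its tooth, underside 54.7 mm above the deck, reaches in to y +10.5; sloped top up to 71 mm at y +19. The bar pressed straight down moves it 5 mm (0.1 rad) aside with up to 7 N; it springs back over the bar.
- rack: White rack of 20 glass vials with black caps, 106 x 130 mm, 0.65 kg, loose between corner stops on the deck; origin under its centre; cap tops 50 mm above it.
- bottle: Capped glass bottle, 68 mm diameter, 135 mm high, bystander; origin under its centre.
- jar: Squat jar with a white lid, 72 mm diameter, 85 mm high, bystander; origin under its centre.
- beaker: Empty glass beaker, 70 mm diameter, 90 mm high, bystander; origin under its centre.
Mind the look-alikes: they are no part of the job. What is meant by the bar is not orange, pink or red, and is the larger of those in its own colour.

How it is judged (in metres and radians):
On the way:
1. the bar, tipped nose down, has its nose edge at the post, lower than the head (z of nose_edge in the frame of deck between 0.035 and 0.0565 m and x of nose_edge in the frame of deck between -0.111 and -0.07 m and y of nose_edge in the frame of deck between -0.009 and 0.009 m and angle between nose_edge's own z axis and vertical above 0.12 rad), for 0.05 s.
At the end, for the whole second after the job is handed in: The bar lies level (within 3.4 degrees) across the rack, its eye round the post with the bar below the post's head, its narrow end in the saddle under the tooth of the spring catch, the catch back shut (below 0.05 rad), bar at rest and let go (z of eye in the frame of deck between 0.0475 and 0.0555 m and x of eye in the frame of deck between -0.111 and -0.064 m and y of eye in the frame of deck between -0.008 and 0.008 m and z of tail in the frame of deck between 0.0475 and 0.0545 m and y of tail in the frame of deck between -0.006 and 0.006 m and angle between the z axis of bar and the z axis of shaker, either way round below 0.06 rad and value of joint catch below 0.05 rad and linear speed of bar below 0.02 m/s); the robot touches nothing.
It fails at once if the bar is forced against the shaker, its post or its catch (over 12 N) (contact force between bar and shaker above 12 N).
It fails at once if the bar is pressed hard on the glass vials (over 20 N) (contact force between bar and rack above 20 N).
It fails at once if the robot knocks against the shaker (over 15 N) (contact force between the arm and shaker above 15 N).
It fails at once if the rack is displaced by more than 8 mm (distance of rack from where it was at the start of the episode above 0.008 m).
It fails at once if the bottle, the jar or the beaker is pushed over 20 mm away or tipped (distance of any of bottle, jar, beaker from where it was at the start of the episode above 0.02 m or angle between any of bottle, jar, beaker's own z axis and vertical above 0.3 rad).
It also fails if it takes over 58 s, if anything falls off the work surface, if the arm or the gripper's body presses on something with over 40 N, if the wrist force passes 120 N, or if a joint passes its speed limit or range.

## Robot

A 6-joint arm with a two-finger parallel gripper is mounted at the origin on the work surface. World frame = base frame: x ahead of the robot, y to its left, z up, the work surface at z = 0. Lengths are in mm, angles in degrees, forces in N, time in s.
With the tool pointing down it reaches from about 300 to 850 mm from the base axis. Payload 4.2 kg.
Tool frame: the origin (TCP) lies at the very end of the fingers, on their centre line; the grasp point (between the pads) lies env.pinch_z behind it (env.pinch_z is the distance from the TCP to the grasp point, in mm); z points along the fingers, y is the line along which they close (so a half turn about z gives the same grasp; the last joint's range is limited). The gripper opens to 91 mm and grips with 3 to 60 N. Pads are 32 mm wide; open, the fingers measure 118 mm over their backs; the gripper's body (76 mm by 178 mm) begins 60 mm behind the grasp point.
Start: joints at [-65.604, 18.312, 89.639, -0, 72.044, -1.146], TCP at [247.934, -518.818, 213.976] pointing down, gripper open.
Joint ranges: [-177.97, 177.97], [-48.28, 115.42], [12.27, 149.76], [-77.06, 257.06], [2.81, 150.46], [-146.56, 146.56]. Speed limits (degrees/s): [147.25, 147.25, 180, 180, 180, 180].

## Interface

Orientations are given as [roll, pitch, yaw] about the fixed x, y, z axes, in that order (R = Rz(yaw) Ry(pitch) Rx(roll)).
In Python, from workcell import state, vision, job_done, env gives the robot as it stands.
- The arm moves only by the tool servo_tool, never from a script. Its argument "rows" is a list of rows, each a list of 5 numbers: the shift along the tool's x, y, z scaled (see below), then the turn about the tool's z scaled (see below), then the opening, from 0 (shut) to 1 (fully open). A call has 1 to 20 rows; each row is the pose to reach, as a shift and turn from the pose commanded when the call began, along the tool's axes at that moment; what a row does not reach only later rows make up. The controller multiplies each number of a shift by 200 mm and each number of a turn by 90 degrees. A row lasts 1/12 s, in which the tool goes at most 41.7 mm and 7.16 degrees, less where a joint would pass 70% of its speed; a pose out of reach is approached as far as the arm can. A call with a number of a shift or a turn outside -1 to 1 is refused whole. A call with a gripper value outside its range is refused whole. The fingers move at their own pace and stop on an object; "force" is the grip in N (left out, the last holds). Time passes only in rows, so rows that repeat a pose let the fingers close. It gives the time, the measured TCP pose, the force, the opening and the grip force at its end, in the units of the state.
- state(): the state, without advancing time (a new reading comes with each control period).
- vision.grab_frame(name): name is "scene" or "top"; returns the picture (384x512x3 uint8, red, green, blue); there is no depth.
- vision.camera_info(name): a dict with "vertical_fov" (degrees; the focal length in pixels is half the picture's height over the tangent of half this angle, whatever the lens; pixels are square), "cx", "cy" (the principal point, pixels), "distortion" ([k1, k2, p1, p2, k3] as OpenCV has them; the pictures are not rectified), "T" (4x4, takes a point from camera to world coordinates). Camera axes: x right, y up, looking along -z (the intrinsics and any distortion apply to the point x, -y, -z); pixel columns grow to the right and rows downward; lengths in mm; the calibration is good to about 2 mm. A picture is of the moment at which its call begins. camera_info takes no time and is no camera call.
- job_done(): hands the job in; it is judged then, once.
The state is a dict: "time_s": time; "qpos": joint angles; "qvel": joint speeds; "effort": joint torques, N m; "ee_pos": TCP position; "ee_rot": TCP orientation; "force": force on the tool from outside, world axes, zero at the start; "torque": the same for the moment, N m; "gripper_width": finger opening in mm; "gripper_force": force on a finger pad.
Only numpy, scipy, OpenCV 4.12 (cv2) and the standard library are available. Lean on these libraries where they do the work, as an engineer would, in place of code of your own. Each camera call takes 0.05 s, during which the arm holds its last target. There are 200 camera calls.

## Working session

There is one attempt and no reset: what is moved stays moved. The work goes in short steps, Python scripts to look and compute and a tool call to move; the robot and the scene stay as the last step left them, time stands still between calls to the robot, and variables do not carry over. Pictures are saved under pics/ and viewed, at most 10 in all, crops included, and the job is handed in when it is done.

Besides the shell and the picture viewer there is one more tool, called after ">>>" in YAML: its name, and indented under it one key for each argument. servo_tool: Moves the arm, as the interface text tells. Its arguments: {"type":"object","properties":{"rows":{"type":"array"},"force":{"type":"number"}},"required":["rows"]}

```bash
mkdir -p pics; ls
cat > h.py <<'E'
import numpy as np,cv2
from workcell import state,vision,env
def cam(n):
    c=vision.camera_info(n);f=192/np.tan(np.radians(c["vertical_fov"]/2))
    return np.array([[f,0,c["cx"]],[0,f,c["cy"]],[0,0,1.]]),np.array(c["distortion"],float),np.array(c["T"],float)
def ray(n,px):
    K,d,T=cam(n);u=cv2.undistortPoints(np.array(px,float).reshape(-1,1,2),K,d).reshape(-1,2)
    v=np.c_[u[:,0],-u[:,1],-np.ones(len(u))]@T[:3,:3].T
    return T[:3,3],v
def at(n,px,z):
    o,v=ray(n,px);return o+v*((z-o[2])/v[:,2])[:,None]
def proj(n,P):
    K,d,T=cam(n);P=np.array(P,float).reshape(-1,3);q=(P-T[:3,3])@T[:3,:3]
    q=q*[1,-1,-1];return cv2.projectPoints(q,np.zeros(3),np.zeros(3),K,d)[0].reshape(-1,2)
def snap(n,f,box=None,s=1):
    im=vision.grab_frame(n);np.save(f"pics/{f}.npy",im)
    crop(im,f,box,s);return im
def crop(im,f,box=None,s=1):
    if box: im=im[box[1]:box[3],box[0]:box[2]]
    cv2.imwrite(f"pics/{f}.png",cv2.cvtColor(cv2.resize(im,None,fx=s,fy=s,interpolation=cv2.INTER_CUBIC),cv2.COLOR_RGB2BGR))
E
python3 - <<'E'
from h import *
a=snap("top","top0",s=1.5);b=snap("scene","sc0",s=1.5)
for n in("top","scene"):
    K,d,T=cam(n);print(K[0,0],d,T.round(2).tolist())
print(state(),env.pinch_z)
E
```

```text
pics
394.83537275638565 [0.04497 0.      0.      0.      0.     ] [[0.0, 1.0, -0.06, 454.68], [-1.0, -0.0, -0.02, -94.91], [-0.02, 0.06, 1.0, 1470.46], [0.0, 0.0, 0.0, 1.0]]
362.92056295870793 [-0.11051659  0.          0.          0.          0.        ] [[-0.31, -0.63, 0.71, 1390.19], [0.95, -0.19, 0.25, 227.44], [-0.02, 0.75, 0.66, 892.96], [0.0, 0.0, 0.0, 1.0]]
{'time_s': 0.1, 'qpos': array([-6.56054427e+01,  1.83473185e+01,  8.96973970e+01, -1.23776988e-03,
        7.20451431e+01, -1.14746962e+00]), 'qvel': array([ 0.03657595, -0.11186886, -0.18146353,  0.07417864, -0.09122718,
       -0.00961313]), 'effort': array([ 4.86750978e-04, -4.13334024e+01, -2.32510096e+01,  7.28785736e-02,
        4.21461754e-02, -5.59834052e-05]), 'ee_pos': array([ 247.72196233, -518.41082843,  213.22465773]), 'ee_rot': array([-1.79910136e+02, -6.22832669e-04,  2.55424089e+01]), 'force': array([-0.41481841,  0.47382754, -0.3164633 ]), 'torque': array([-0.03427558,  0.00523407,  0.04756048]), 'gripper_force': 0.0, 'gripper_width': 91.15221680971833} 18.8
```

View pics/top0.png

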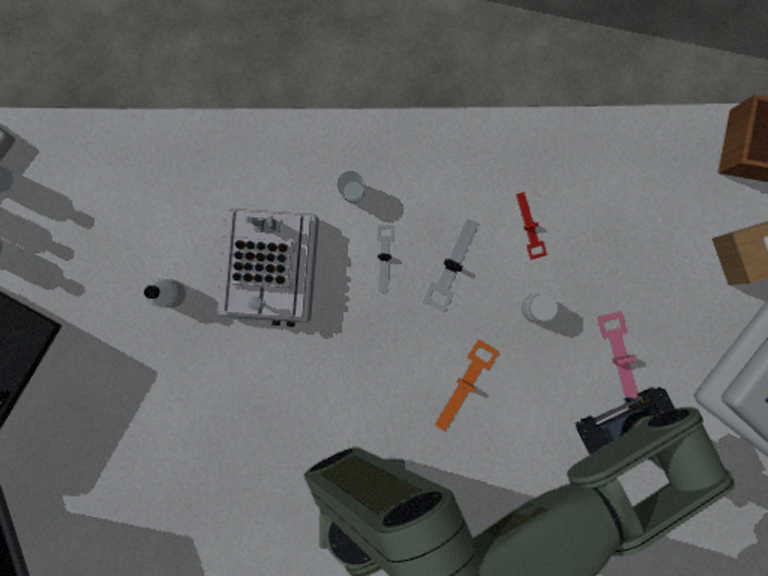

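View pics/sc0.png

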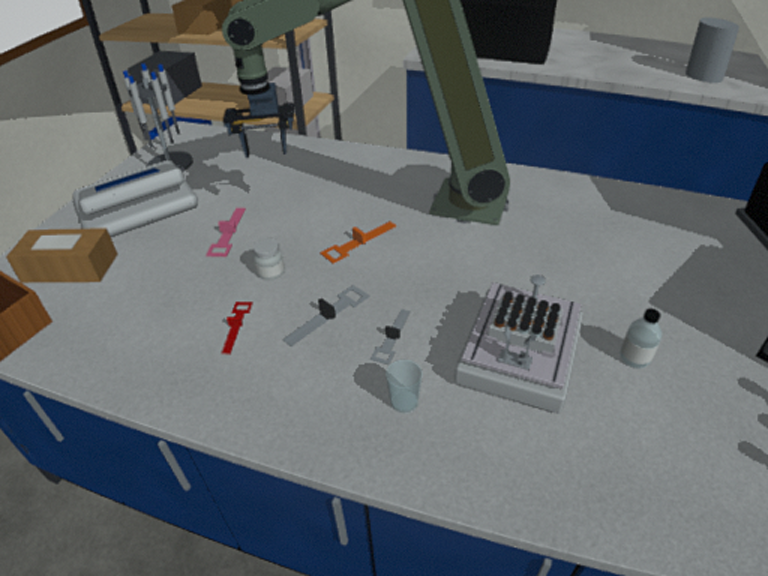

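The bar is the larger grey one, with its grip at top (453,265)/1.5, nose toward (437,297) and tail toward (472,222). In the shaker the post is at (256,302) and the catch at (265,225), so its x axis points roughly along world +x. I'll zoom in for measurement.

Run:
```python
from h import *
a=np.load("pics/top0.npy");b=np.load("pics/sc0.npy")
A=cv2.resize(a[130:225,140:340],None,fx=4,fy=4,interpolation=cv2.INTER_CUBIC)
crop(a,"tz",(140,130,340,225),4); crop(b,"sz",(180,175,400,285),3.6)
g=lambda x,y:at("top",[[x/1.5,y/1.5]],0)[0]
print("bar grip",at("top",[[453/1.5,265/1.5]],39)," post",at("top",[[256/1.5,302/1.5]],147))
```

```text
bar grip [[ 572.0526524  -216.87320749   39.        ]]  post [[480.23022084 233.42296395 147.        ]]
```

View pics/tz.png

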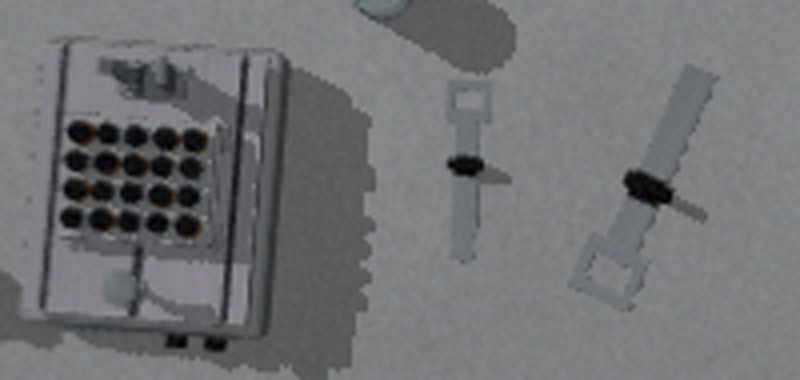

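View pics/sz.png

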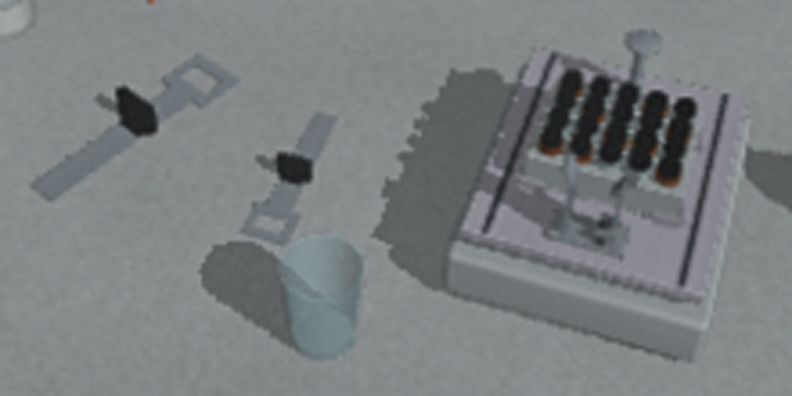

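Run:
```python
from h import *
def T(P,z):return at("top",[((x+.5)/4-.5+140,(y+.5)/4-.5+130) for x,y in P],z)
def S(P,z):return at("scene",[((x+.5)/3.6-.5+180,(y+.5)/3.6-.5+175) for x,y in P],z)
b=T([(686,64),(719,77),(570,285),(630,309)],3);t=(b[0]+b[1])/2;n=(b[2]+b[3])/2
d=(t-n)[:2];L=np.hypot(*d);print("bar L",L,"yaw",np.degrees(np.arctan2(d[1],d[0])),"w",np.linalg.norm(b[0]-b[1]),np.linalg.norm(b[2]-b[3]))
print("grip from ends",n[:2]+d/L*112, "from grip top",T([(648,187)],38)[0])
bs=S([(32,185),(52,200),(198,53),(238,79)],3);print("scene ends",(bs[0]+bs[1])/2,(bs[2]+bs[3])/2,"top ends",t,n, S([(137,112)],30))
c=T([(80,132),(196,139),(71,217),(188,225)],135);print("caps",c.round(1).tolist(),c.mean(0))
e=(c[0]-c[2]+c[1]-c[3]);print("x axis yaw",np.degrees(np.arctan2(e[1],e[0])));e=c[0]-c[1]+c[2]-c[3];print("y-axis-90",np.degrees(np.arctan2(e[1],e[0]))-90)
cs=S([(574,77),(685,105),(552,130),(670,162)],135);print("caps scene",cs.round(1).tolist(),cs.mean(0))
print("post",T([(121,290)],145),S([(643,41)],146))
# deck slots left/right ends z85
h=T([(57,40),(287,52),(22,320),(268,333)],80);print("housing",h.round(1).tolist(),h.mean(0))
```

```text
bar L 231.86796341928613 yaw -24.46158381639391 w 32.9171704564988 59.62431865025616
grip from ends [ 575.8708873  -220.03748812] from grip top [ 573.19742041 -215.60777859   38.        ]
scene ends [ 686.77086207 -267.2296719     3.        ] [ 473.90391334 -172.13627022    3.        ] top ends [ 684.97939607 -269.67277768    3.        ] [ 473.92410659 -173.6601887     3.        ] [[ 586.16890895 -210.97395999   30.        ]]
caps [[612.5, 276.1, 135.0], [606.4, 176.9, 135.0], [539.8, 282.6, 135.0], [533.0, 182.9, 135.0]] [572.92154577 229.6331063  135.        ]
x axis yaw -4.852232047034068
y-axis-90 -3.699594879128739
caps scene [[534.9, 185.9, 135.0], [542.8, 281.5, 135.0], [604.7, 178.7, 135.0], [613.7, 276.2, 135.0]] [574.04560458 230.5629063  135.        ]
post [[477.60598119 236.54488368 145.        ]] [[483.27680607 237.40650946 146.        ]]
housing [[701.4, 313.2, 80.0], [690.4, 107.8, 80.0], [452.3, 339.7, 80.0], [441.0, 122.4, 80.0]] [571.25756802 220.79441748  80.        ]
```

>>> servo_tool:
  rows:
    - [0.5,-0.15,0,0.28,1]
    - [1,-0.3,0,0.556,1]
    - [1,-0.3,0,0.556,1]
    - [1,-0.3,0,0.556,1]
    - [1,-0.3,0,0.556,1]
    - [1,-0.3,0,0.556,1]
    - [1,-0.3,0,0.556,1]
    - [1,-0.3,0,0.556,1]
    - [1,-0.3,0,0.556,1]
  force: 10

```text
time_s: 0.85
ee_pos: [402.7, -377.8, 213.5]
ee_rot: [-180.0, 0.1, -24.5]
force: [-0.4, 1.3, -0.2]
gripper_width: 91.2
gripper_force: 0.0
```

>>> servo_tool:
  rows:
    - [0.2,-0.45,0,0,1]
    - [0.4,-0.9,0.2,0,1]
    - [0.45,-1,0.3,0,1]
    - [0.45,-1,0.3,0,1]
    - [0.45,-1,0.3,0,1]
    - [0.45,-1,0.3,0,1]

```text
time_s: 1.35
ee_pos: [569.1, -230.7, 151.7]
ee_rot: [-179.9, 0.1, -24.3]
force: [-0.6, -0.3, -0.6]
gripper_width: 91.3
gripper_force: 0.0
```

```bash
cat >> h.py <<'E'
from scipy.spatial.transform import Rotation as Ro
def go(x,y,z,yaw=None):
    s=state();R=Ro.from_euler("xyz",s["ee_rot"],degrees=True).as_matrix()
    d=R.T@(np.array([x,y,z])-s["ee_pos"])
    t=0 if yaw is None else -(yaw-s["ee_rot"][2])
    print("rows:",(d/200).round(4),"turn",round(((t+180)%360-180)/90,4),"|",s["time_s"],s["ee_pos"].round(1),s["ee_rot"].round(1),s["force"].round(1),s["gripper_width"])
E
python3 - <<'E'
from h import *
go(574.5,-217.5,80,-24.4)
snap("top","t2",(240,120,350,210),4);snap("scene","s2",(160,150,310,250),4)
im=np.hstack([cv2.imread("pics/t2.png"),cv2.resize(cv2.imread("pics/s2.png"),(540,360))]);cv2.imwrite("pics/c2.png",cv2.resize(im,None,fx=.81,fy=.81))
E
```

```text
rows: [-0.0018 -0.0705  0.3586] turn 0.0011 | 1.35 [ 569.1 -230.7  151.7] [-1.799e+02  1.000e-01 -2.430e+01] [-0.6 -0.3 -0.6] 91.26018687945576
```

>>> servo_tool:
  rows:
    - [0,-0.07,0.15,0,1]
    - [0,-0.07,0.35,0,1]
    - [0,-0.07,0.5,0,1]
    - [0,-0.07,0.6,0,1]
    - [0,-0.07,0.68,0,1]
    - [0,-0.07,0.72,0,1]
    - [0,-0.07,0.72,0,1]
    - [0,-0.07,0.72,0,0]
    - [0,-0.07,0.72,0,0]
    - [0,-0.07,0.72,0,0]
    - [0,-0.07,0.72,0,0]
    - [0,-0.07,0.72,0,0]
    - [0,-0.07,0.72,0,0]
  force: 12

```text
time_s: 2.53
ee_pos: [573.4, -221.1, 10.5]
ee_rot: [180.0, -0.1, -24.5]
force: [1.4, 0.8, -0.4]
gripper_width: 54.1
gripper_force: 0.0
```

Run:
```python
from h import *
go(574.5,-217.5,80,-24.4)
snap("top","t3",(240,120,350,210),4);snap("scene","s3",(160,150,310,250),4)
im=np.hstack([cv2.imread("pics/t3.png"),cv2.resize(cv2.imread("pics/s3.png"),(540,360))]);cv2.imwrite("pics/c3.png",cv2.resize(im,None,fx=.81,fy=.81))
```

```text
rows: [-0.0021 -0.0186 -0.3475] turn -0.001 | 2.5333 [ 573.4 -221.1   10.5] [ 1.80e+02 -1.00e-01 -2.45e+01] [ 1.4  0.8 -0.4] 54.054880546815276
```

View pics/c3.png

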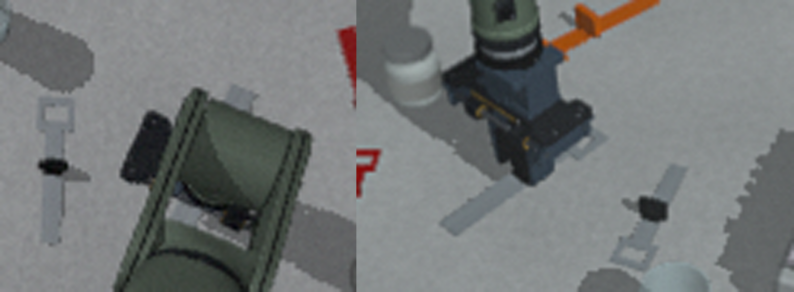

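The gripper straddles the bar's grip and is still closing. I'll finish closing, then lift.

>>> servo_tool:
  rows:
    - [0,0,0,0,0]
    - [0,0,0,0,0]
    - [0,0,0,0,0]
    - [0,0,0,0,0]
    - [0,0,0,0,0]
    - [0,0,0,0,0]
  force: 12

```text
time_s: 3.13
ee_pos: [573.4, -220.8, 10.3]
ee_rot: [-180.0, -0.0, -24.5]
force: [-0.0, 3.4, 5.1]
gripper_width: 45.7
gripper_force: 12.0
```

>>> servo_tool:
  rows:
    - [0,0,-0.05,0,0]
    - [0,0,-0.15,0,0]
    - [0,0,-0.3,0,0]
    - [0,0,-0.5,0,0]
    - [0,0,-0.7,0,0]
    - [0,0,-0.9,0,0]
    - [0,0,-1,0,0]
    - [0,0,-1,0,0]
    - [0,0,-1,0,0]

```text
time_s: 3.88
ee_pos: [572.9, -221.4, 210.5]
ee_rot: [180.0, -0.1, -24.5]
force: [0.1, 0.3, -3.5]
gripper_width: 45.9
gripper_force: 12.0
```

Run:
```python
from h import *
go(480-90,237+60,240,-4.3)
print(state()["gripper_force"])
```

```text
rows: [-1.9072 -1.9791 -0.1513] turn -0.2245 | 3.8833 [ 572.9 -221.4  210.5] [ 1.80e+02 -1.00e-01 -2.45e+01] [ 0.1  0.3 -3.5] 45.85793360419393
11.999506205320358
```

>>> servo_tool:
  rows:
    - [-0.05,-0.05,-0.02,0,0]
    - [-0.12,-0.12,-0.02,0,0]
    - [-0.22,-0.21,-0.02,0,0]
    - [-0.33,-0.31,-0.02,0,0]
    - [-0.44,-0.42,-0.02,0,0]
    - [-0.55,-0.52,-0.02,0,0]
    - [-0.66,-0.63,-0.02,0,0]
    - [-0.77,-0.73,-0.02,0,0]
    - [-0.85,-0.81,-0.02,0,0]
    - [-0.91,-0.865,-0.02,0,0]
    - [-0.91,-0.865,-0.02,0,0]

```text
time_s: 4.8
ee_pos: [475.7, 14.6, 211.7]
ee_rot: [179.9, 0.4, -24.3]
force: [0.4, 0.2, -1.9]
gripper_width: 46.0
gripper_force: 12.0
```

>>> servo_tool:
  rows:
    - [-0.05,-0.05,-0.02,-0.02,0]
    - [-0.12,-0.12,-0.02,-0.04,0]
    - [-0.22,-0.21,-0.02,-0.06,0]
    - [-0.33,-0.31,-0.02,-0.09,0]
    - [-0.44,-0.42,-0.02,-0.12,0]
    - [-0.55,-0.52,-0.02,-0.15,0]
    - [-0.66,-0.63,-0.02,-0.18,0]
    - [-0.77,-0.73,-0.02,-0.2,0]
    - [-0.85,-0.81,-0.02,-0.215,0]
    - [-0.91,-0.865,-0.02,-0.2245,0]
    - [-0.91,-0.865,-0.02,-0.2245,0]

```text
time_s: 5.72
ee_pos: [383.7, 246.2, 216.2]
ee_rot: [179.9, 0.2, -4.1]
force: [0.4, 0.1, -1.3]
gripper_width: 45.7
gripper_force: 12.0
```

Run:
```python
from h import *
go(385.8,244.1,165,-4.3)
print(state()["gripper_force"])
snap("top","t4",(130,100,250,280),3.3);snap("scene","s4",(290,150,410,270),4)
im=np.hstack([cv2.imread("pics/t4.png"),cv2.copyMakeBorder(cv2.resize(cv2.imread("pics/s4.png"),(400,400)),0,194,0,0,0)]);print(im.shape);cv2.imwrite("pics/c4.png",im)
```

```text
rows: [0.012  0.0093 0.2561] turn 0.0022 | 5.7167 [383.7 246.2 216.2] [179.9   0.2  -4.1] [ 0.4  0.1 -1.3] 45.69039512577997
11.999858021736145
(594, 796, 3)
```

View pics/c4.png

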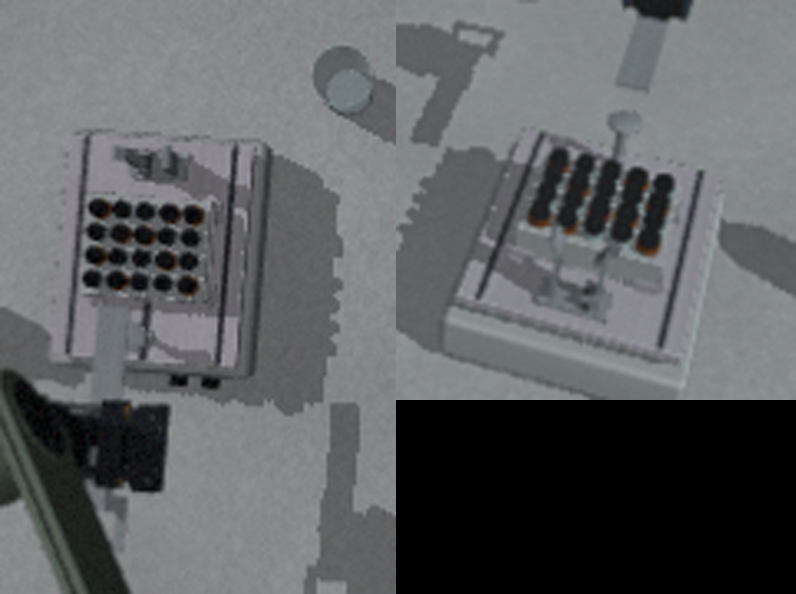

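Run:
```python
from h import *
q=lambda x,y:((x+.5)/3.3-.5+130,(y+.5)/3.3-.5+100)
r=lambda x,y:((x-396+.5)/3.333-.5+290,(y+.5)/3.333-.5+150)
a=at("top",[q(100,304),q(130,308),q(91,400),q(122,400)],209);print("top tail",a[:2].mean(0),"edge dirs",np.degrees(np.arctan2(*(a[0]-a[2])[1::-1])),np.degrees(np.arctan2(*(a[1]-a[3])[1::-1])))
print("scene tail",at("scene",[r(616,85),r(647,91)],209).mean(0))
s=state();print("exp",s["ee_pos"][:2]+123*np.array([np.cos(.0716),-np.sin(.0716)]))
print("post",at("top",[q(136,337)],146),at("scene",[r(625,121)],146))
c=at("top",[q(99,208),q(193,214),q(92,279),q(188,287)],135).mean(0);print("rack",c)
```

```text
top tail [507.74196503 238.30989562 209.        ] edge dirs -4.3256882867501165 -4.027273673808307
scene tail [512.04546823 237.15660265 209.        ]
exp [507.48410995 235.23754987]
post [[478.77290713 232.98380987 146.        ]] [[482.81794343 237.69009102 146.        ]]
rack [571.85637865 229.88403694 135.        ]
```

>>> servo_tool:
  rows:
    - [0.005,0.01,0.05,0.002,0]
    - [0.008,0.018,0.12,0.002,0]
    - [0.008,0.018,0.18,0.002,0]
    - [0.008,0.018,0.23,0.002,0]
    - [0.008,0.018,0.26,0.002,0]
    - [0.008,0.018,0.27,0.002,0]
    - [0.008,0.018,0.28,0.002,0]
    - [0.008,0.018,0.29,0.002,0]
    - [0.008,0.018,0.3,0.002,0]
    - [0.008,0.018,0.31,0.002,0]
    - [0.008,0.018,0.32,0.002,0]
    - [0.008,0.018,0.33,0.002,0]
    - [0.008,0.018,0.34,0.002,0]

```text
time_s: 6.9
ee_pos: [386.6, 241.2, 150.0]
ee_rot: [-180.0, -0.0, -4.5]
force: [-1.1, -0.5, 0.1]
gripper_width: 46.3
gripper_force: 12.0
```

>>> servo_tool:
  rows:
    - [0,0,0.012,0,0]
    - [0,0,0.024,0,0]
    - [0,0,0.036,0,0]
    - [0,0,0.048,0,0]
    - [0,0,0.06,0,0]
    - [0,0,0.072,0,0]
    - [0,0,0.084,0,0]
    - [0,0,0.096,0,0]
    - [0,0,0.108,0,0]
    - [0,0,0.12,0,0]

```text
time_s: 7.73
ee_pos: [386.9, 241.0, 125.7]
ee_rot: [180.0, -0.0, -4.5]
force: [-0.6, 0.0, -0.6]
gripper_width: 46.1
gripper_force: 12.0
```

Run:
```python
from h import *
go(385.8,244.1,165,-4.3)
snap("top","t5",(130,150,250,280),3.3);snap("scene","s5",(290,100,410,220),4)
im=np.hstack([cv2.imread("pics/t5.png"),cv2.resize(cv2.imread("pics/s5.png"),(400,429))]);cv2.imwrite("pics/c5.png",im)
```

```text
rows: [-0.0068 -0.0148 -0.1964] turn -0.0019 | 7.7333 [386.9 241.  125.7] [180.   -0.   -4.5] [-0.6  0.  -0.6] 46.060457816516816
```

View pics/c5.png

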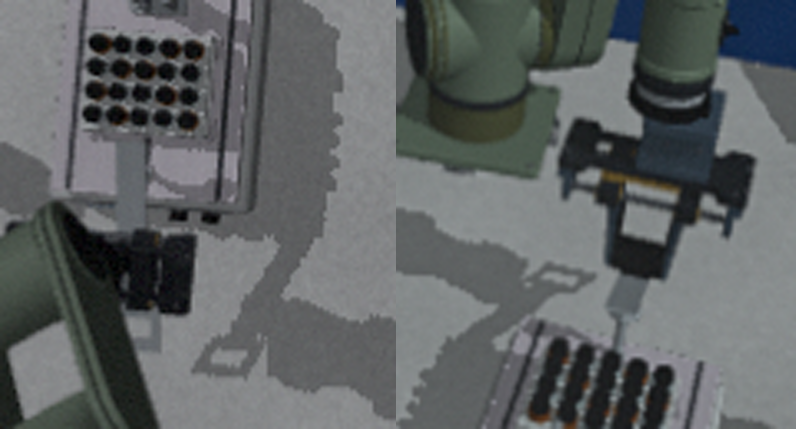

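The tail rests on the post head and the bar is pivoting nose down in the pads at low force. I'll continue to about 30°.

>>> servo_tool:
  rows:
    - [0,0,0.012,0,0]
    - [0,0,0.024,0,0]
    - [0,0,0.036,0,0]
    - [0,0,0.048,0,0]
    - [0,0,0.06,0,0]
    - [0,0,0.072,0,0]
    - [0,0,0.084,0,0]
    - [0,0,0.096,0,0]
    - [0,0,0.108,0,0]
    - [0,0,0.115,0,0]
    - [0,0,0.115,0,0]

```text
time_s: 8.75
ee_pos: [386.4, 240.9, 102.5]
ee_rot: [180.0, 0.0, -4.5]
force: [-0.7, 0.8, -0.8]
gripper_width: 45.8
gripper_force: 12.0
```

>>> servo_tool:
  rows:
    - [0,0,-0.05,0,0]
    - [0,0,-0.12,0,0]
    - [0,0,-0.22,0,0]
    - [0,0,-0.35,0,0]
    - [0,0,-0.48,0,0]
    - [0,0,-0.6,0,0]
    - [0,0,-0.7,0,0]
    - [0,0,-0.75,0,0]
    - [0,0,-0.75,0,0]
    - [0,0,-0.75,0,0]

```text
time_s: 9.58
ee_pos: [386.3, 240.8, 252.2]
ee_rot: [180.0, 0.1, -4.5]
force: [-0.7, 0.4, -2.2]
gripper_width: 46.1
gripper_force: 12.0
```

Run:
```python
from h import *
go(385.8,244.1,165,-4.3)
snap("top","t6",(130,150,250,280),3.3);snap("scene","s6",(290,60,410,180),4)
im=np.hstack([cv2.imread("pics/t6.png"),cv2.resize(cv2.imread("pics/s6.png"),(429,429))]);cv2.imwrite("pics/c6.png",im[:,:800])
```

```text
rows: [-0.0034 -0.0166  0.4359] turn -0.002 | 9.5833 [386.3 240.8 252.2] [ 1.8e+02  1.0e-01 -4.5e+00] [-0.7  0.4 -2.2] 46.084051789693916
```

View pics/c6.png

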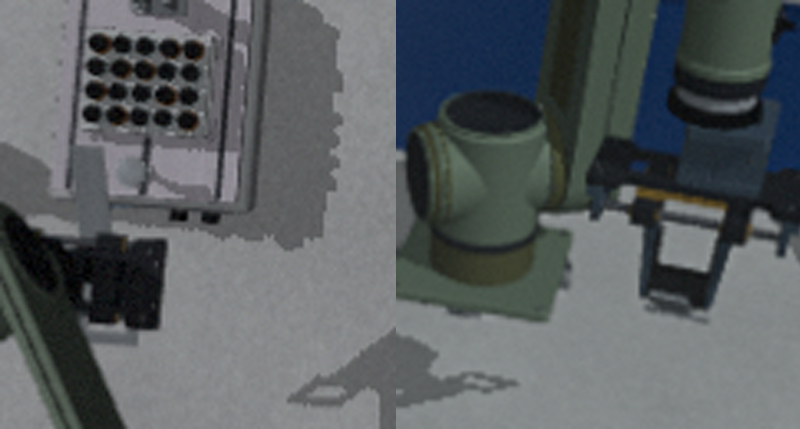

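Run:
```python
from h import *
q=lambda x,y:((x+.5)/3.3-.5+130,(y+.5)/3.3-.5+150)
r=lambda x,y:((x-396+.5)/3.575-.5+290,(y+.5)/3.575-.5+60)
def inv(n,p,qq,k): return (p-{'top':130,'scene':290}[n]+.5)*k-.5
o1,v1=ray("top",[q(89.5,147)]);o2,v2=ray("scene",[r(681,312)])
A=np.c_[v1[0],-v2[0]];st=np.linalg.lstsq(A,o2-o1,rcond=None)[0]
print("tri",o1+st[0]*v1[0],o2+st[1]*v2[0])
s=state();g=s["ee_pos"]+[0,0,11.7];u=np.array([np.cos(.0778),-np.sin(.0778),0])
for th in(24,27,30,33,36):
    t=np.radians(th);X=u*np.cos(t)+np.array([0,0,np.sin(t)]);Z=-u*np.sin(t)+np.array([0,0,np.cos(t)])
    P=g+np.outer([123,-112],X)-20*Z
    a=proj("top",P);b=proj("scene",P)
    print(th,((a-[130,150]+.5)*3.3-.5).round(0).tolist(),((b-[290,60]+.5)*3.575-.5+[396,0]).round(0).tolist(),P.round(0).tolist())
```

```text
tri [498.38063208 236.30964881 303.1570566 ] [496.78130764 246.21507922 305.90782981]
24 [[98.0, 139.0], [104.0, 364.0]] [[659.0, 327.0], [683.0, 288.0]] [[506.0, 231.0, 295.0], [292.0, 248.0, 199.0]]
27 [[96.0, 141.0], [105.0, 360.0]] [[660.0, 319.0], [682.0, 294.0]] [[504.0, 231.0, 301.0], [295.0, 248.0, 194.0]]
30 [[94.0, 143.0], [107.0, 356.0]] [[662.0, 311.0], [680.0, 300.0]] [[502.0, 231.0, 307.0], [299.0, 247.0, 190.0]]
33 [[92.0, 145.0], [109.0, 351.0]] [[664.0, 303.0], [679.0, 306.0]] [[500.0, 232.0, 313.0], [303.0, 247.0, 185.0]]
36 [[89.0, 148.0], [110.0, 346.0]] [[666.0, 295.0], [677.0, 312.0]] [[497.0, 232.0, 319.0], [307.0, 247.0, 181.0]]
```

Tilt fits about 35° by projection. Moving the nose to just beyond the post, still above its head.

>>> servo_tool:
  rows:
    - [0.03,0,0,0,0]
    - [0.08,0,0,0,0]
    - [0.15,0,0,0,0]
    - [0.24,-0.005,0,0,0]
    - [0.34,-0.005,0,0,0]
    - [0.44,-0.01,0,0,0]
    - [0.54,-0.01,0,0,0]
    - [0.62,-0.01,0,0,0]
    - [0.68,-0.01,0,0,0]
    - [0.71,-0.01,0.03,0,0]
    - [0.719,-0.01,0.08,0,0]
    - [0.719,-0.01,0.13,0,0]
    - [0.719,-0.01,0.17,0,0]
    - [0.719,-0.01,0.18,0,0]
    - [0.719,-0.01,0.18,0,0]

```text
time_s: 10.93
ee_pos: [529.0, 231.7, 215.8]
ee_rot: [179.9, 0.1, -4.4]
force: [0.3, 0.9, -1.3]
gripper_width: 45.8
gripper_force: 12.0
```

Run:
```python
from h import *
go(529.8,231.4,199,-4.4)
a=snap("top","t7");b=snap("scene","s7")
s=state();g=s["ee_pos"]+[0,0,11.7];u=np.array([np.cos(.0778),-np.sin(.0778),0]);y=np.array([.0778,.997,0])
t=np.radians(35);X=u*np.cos(t)+np.array([0,0,np.sin(t)]);Z=-u*np.sin(t)+np.array([0,0,np.cos(t)])
B=lambda x,yy,z:g+x*X+yy*y+z*Z
loops=[[B(-112,30,-19),B(-112,-30,-19),B(-58,-30,-19),B(-58,30,-19)],[B(-98,20,-19),B(-98,-20,-19),B(-73.5,-20,-19),B(-73.5,20,-19)],[B(123,15,-19),B(123,-15,-19)]]
P=np.array([480.5,236.7,144.]);loops.append([P+16*np.array([np.cos(k),np.sin(k),0]) for k in np.linspace(0,6.28,24)])
out=[]
for n,im,box,k in(("top",a,(130,150,240,260),3.6),("scene",b,(320,130,430,240),3.6)):
    c=cv2.resize(im[box[1]:box[3],box[0]:box[2]],None,fx=k,fy=k,interpolation=cv2.INTER_CUBIC);c2=c.copy()
    for l in loops: cv2.polylines(c2,[((proj(n,l)-box[:2]+.5)*k-.5).round().astype(int)],True,(255,255,0),1)
    out.append(np.vstack([c[:300],c2[:300]]) if 0 else c2)
crop(np.hstack(out),"c7")
```

```text
rows: [0.0044 0.0012 0.0839] turn -0.0004 | 10.9333 [529.  231.7 215.8] [ 1.799e+02  1.000e-01 -4.400e+00] [ 0.3  0.9 -1.3] 45.80547333526993
```

View pics/c7.png

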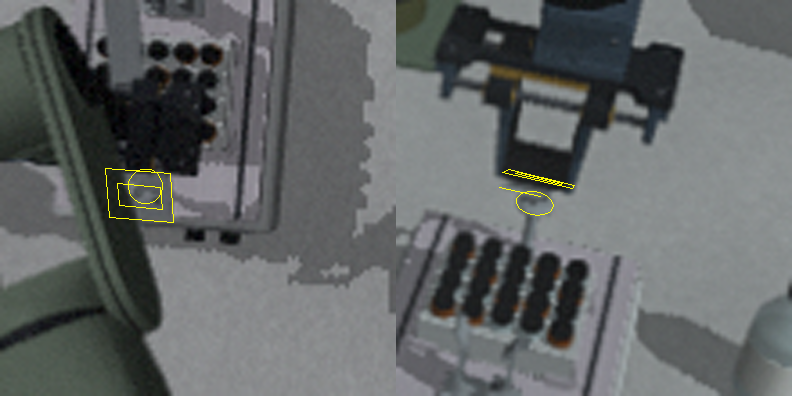

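>>> servo_tool:
  rows:
    - [0,0,0.01,0,0]
    - [0,0,0.02,0,0]
    - [0,0,0.03,0,0]
    - [0,0,0.04,0,0]
    - [0,0,0.048,0,0]
    - [0,0,0.055,0,0]
    - [0,0,0.06,0,0]
    - [0,0,0.06,0,0]
    - [0,0,0.06,0,0]

```text
time_s: 11.78
ee_pos: [530.0, 231.8, 204.6]
ee_rot: [180.0, 0.0, -4.5]
force: [-0.8, 0.1, -2.3]
gripper_width: 46.1
gripper_force: 12.0
```

>>> servo_tool:
  rows:
    - [0,0,0.005,0,0]
    - [0,0,0.01,0,0]
    - [0,0,0.015,0,0]
    - [0,0,0.015,0,0]
    - [0,0,0.015,0,0]

```text
time_s: 12.2
ee_pos: [530.4, 231.8, 201.9]
ee_rot: [180.0, -0.0, -4.5]
force: [-0.4, -0.2, -2.6]
gripper_width: 45.9
gripper_force: 12.0
```

>>> servo_tool:
  rows:
    - [0,0,0.005,0,0]
    - [0,0,0.01,0,0]
    - [0,0,0.015,0,0]
    - [0,0,0.015,0,0]
    - [0,0,0.015,0,0]

```text
time_s: 12.62
ee_pos: [530.2, 231.8, 198.8]
ee_rot: [180.0, 0.0, -4.5]
force: [-0.3, -0.2, -1.9]
gripper_width: 46.0
gripper_force: 12.0
```

>>> servo_tool:
  rows:
    - [0,0,0.005,0,0]
    - [0,0,0.01,0,0]
    - [0,0,0.01,0,0]
    - [0,0,0.01,0,0]

```text
time_s: 12.95
ee_pos: [530.2, 231.8, 196.8]
ee_rot: [180.0, 0.0, -4.5]
force: [-0.1, 0.1, -2.2]
gripper_width: 45.9
gripper_force: 12.0
```

>>> servo_tool:
  rows:
    - [0,0,0.005,0,0]
    - [0,0,0.01,0,0]
    - [0,0,0.01,0,0]
    - [0,0,0.01,0,0]

```text
time_s: 13.28
ee_pos: [530.3, 231.8, 194.9]
ee_rot: [180.0, -0.0, -4.5]
force: [0.7, -0.2, -2.3]
gripper_width: 46.0
gripper_force: 12.0
```

>>> servo_tool:
  rows:
    - [0,0,0.005,0,0]
    - [0,0,0.01,0,0]
    - [0,0,0.01,0,0]
    - [0,0,0.01,0,0]

```text
time_s: 13.62
ee_pos: [531.1, 231.9, 193.7]
ee_rot: [-180.0, -0.1, -4.5]
force: [2.5, -0.5, 1.5]
gripper_width: 46.0
gripper_force: 12.0
```

Light contact of the eye's inner edge on the dome is felt where predicted. Backing up 2.5 mm and sliding the nose edge under the head.

>>> servo_tool:
  rows:
    - [0,0,-0.008,0,0]
    - [0,0,-0.015,0,0]
    - [0,0,-0.015,0,0]
    - [0.005,0,-0.015,0,0]
    - [0.01,0,-0.015,0,0]
    - [0.015,0,-0.015,0,0]
    - [0.02,0,-0.015,0,0]
    - [0.02,0,-0.015,0,0]
    - [0.02,0,-0.015,0,0]

```text
time_s: 14.37
ee_pos: [534.3, 231.5, 195.8]
ee_rot: [180.0, 0.0, -4.5]
force: [0.7, 0.9, -2.9]
gripper_width: 46.1
gripper_force: 12.0
```

>>> servo_tool:
  rows:
    - [0.005,0,0,0,0]
    - [0.01,0,0,0,0]
    - [0.015,0,0,0,0]
    - [0.015,0,0,0,0]
    - [0.015,0,0,0,0]

```text
time_s: 14.78
ee_pos: [537.3, 231.2, 195.9]
ee_rot: [180.0, 0.0, -4.5]
force: [0.3, -0.0, -1.8]
gripper_width: 46.0
gripper_force: 12.0
```

>>> servo_tool:
  rows:
    - [0.005,0,0,0,0]
    - [0.01,0,0,0,0]
    - [0.015,0,0,0,0]
    - [0.015,0,0,0,0]
    - [0.015,0,0,0,0]

```text
time_s: 15.2
ee_pos: [540.3, 231.1, 195.9]
ee_rot: [180.0, -0.0, -4.5]
force: [0.1, 0.6, -1.9]
gripper_width: 46.2
gripper_force: 12.0
```

>>> servo_tool:
  rows:
    - [0.005,0,0,0,0]
    - [0.01,0,0,0,0]
    - [0.01,0,0,0,0]
    - [0.01,0,0,0,0]

```text
time_s: 15.53
ee_pos: [542.1, 230.9, 195.9]
ee_rot: [180.0, 0.0, -4.5]
force: [-0.9, -0.5, -1.4]
gripper_width: 46.2
gripper_force: 12.0
```

>>> servo_tool:
  rows:
    - [0.005,0,0,0,0]
    - [0.01,0,0,0,0]
    - [0.01,0,0,0,0]
    - [0.01,0,0,0,0]

```text
time_s: 15.87
ee_pos: [543.3, 230.7, 195.4]
ee_rot: [180.0, 0.1, -4.5]
force: [-3.8, 0.6, -4.3]
gripper_width: 45.8
gripper_force: 12.0
```

The nose edge is hooked at the stem (-3.8 N at the expected x). I'll loosen the grip and level along an arc about the nose edge.

>>> servo_tool:
  rows:
    - [0,0,0,0,0]
    - [0.005,0,0.005,0,0]
    - [0.01,0,0.01,0,0]
    - [0.015,0,0.015,0,0]
    - [0.02,0,0.02,0,0]
    - [0.025,0,0.026,0,0]
    - [0.03,0,0.032,0,0]
    - [0.03,0,0.032,0,0]
  force: 5

```text
time_s: 16.53
ee_pos: [550.7, 230.2, 189.4]
ee_rot: [-180.0, -0.0, -4.5]
force: [-0.0, 0.5, -1.5]
gripper_width: 46.0
gripper_force: 5.0
```

>>> servo_tool:
  rows:
    - [0.006,0,0.007,0,0]
    - [0.011,0,0.014,0,0]
    - [0.017,0,0.021,0,0]
    - [0.022,0,0.028,0,0]
    - [0.027,0,0.035,0,0]
    - [0.027,0,0.035,0,0]
    - [0.027,0,0.035,0,0]

```text
time_s: 17.12
ee_pos: [555.7, 229.8, 182.4]
ee_rot: [180.0, -0.0, -4.5]
force: [0.1, 1.2, -2.4]
gripper_width: 46.1
gripper_force: 5.0
```

Run:
```python
from h import *
go(529.8,231.4,199,-4.4)
a=snap("top","t8");b=snap("scene","s8")
s=state();g=s["ee_pos"]+[0,0,11.7];u=np.array([np.cos(.0778),-np.sin(.0778),0]);y=np.array([.0778,.997,0])
out=[]
for n,im,box,k in(("top",a,(130,130,240,250),3.6),("scene",b,(320,140,430,260),3.6)):
    c=cv2.resize(im[box[1]:box[3],box[0]:box[2]],None,fx=k,fy=k,interpolation=cv2.INTER_CUBIC)
    for th,col in((15,(255,0,0)),(25,(255,255,0)),(35,(0,255,0))):
        t=np.radians(th);X=u*np.cos(t)+np.array([0,0,np.sin(t)]);Z=-u*np.sin(t)+np.array([0,0,np.cos(t)])
        B=lambda x,yy,z:g+x*X+yy*y+z*Z
        cv2.polylines(c,[((proj(n,[B(123,15,-19),B(123,-15,-19)])-box[:2]+.5)*k-.5).round().astype(int)],True,col,1)
    out.append(c)
crop(np.hstack(out),"c8")
```

```text
rows: [-0.1296  0.0023 -0.0832] turn -0.0008 | 17.1167 [555.7 229.8 182.4] [180.   -0.   -4.5] [ 0.1  1.2 -2.4] 46.10606311003589
```

View pics/c8.png

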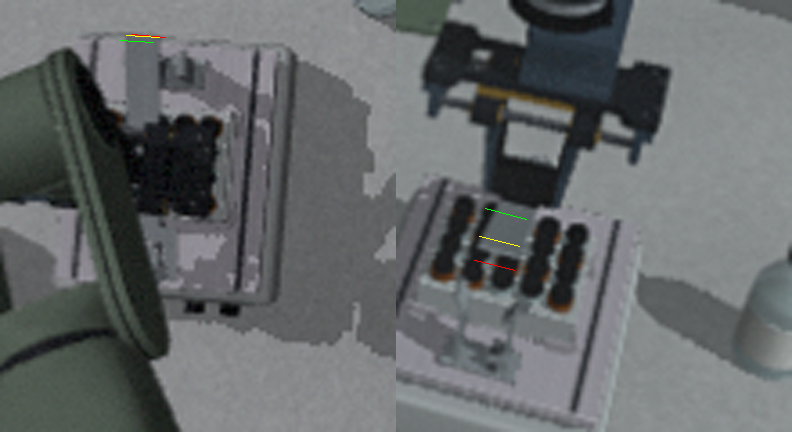

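Tail end in the scene lies at about (505,256) between the 25° and 15° marks. With the camera bias that is about 22°, which puts the nose edge under the head as intended. I'll continue levelling.

>>> servo_tool:
  rows:
    - [0.009,0,0.006,0,0]
    - [0.014,0,0.014,0,0]
    - [0.018,0,0.023,0,0]
    - [0.023,0,0.032,0,0]
    - [0.028,0,0.041,0,0]
    - [0.033,0,0.05,0,0]
    - [0.038,0,0.06,0,0]
    - [0.038,0,0.067,0,0]
    - [0.038,0,0.067,0,0]

```text
time_s: 17.97
ee_pos: [563.2, 229.1, 168.7]
ee_rot: [180.0, 0.0, -4.5]
force: [0.2, -0.2, -2.4]
gripper_width: 46.0
gripper_force: 5.0
```

```bash
cat >> h.py <<'E'
def fit():
    "theta from scene: tail end row along strap centreline"
    b=vision.grab_frame("scene").astype(float);s=state();g=s["ee_pos"]+[0,0,11.7];u=np.array([np.cos(.0778),-np.sin(.0778),0]);y=np.array([.0778,.997,0])
    pts=[]
    for th in np.arange(-6,40,1.):
        t=np.radians(th);X=u*np.cos(t)+np.array([0,0,np.sin(t)]);Z=-u*np.sin(t)+np.array([0,0,np.cos(t)])
        p=proj("scene",[g+123*X+k*y-19*Z for k in(-8,-3,2)])
        v=[cv2.getRectSubPix(b[...,c].astype(np.float32),(1,1),(float(q[0]),float(q[1])))[0,0] for q in p for c in(0,2)]
        pts.append((int(th),p[1].round(0).astype(int).tolist(),np.round(v).astype(int).tolist()))
    return pts
E
python3 - <<'E'
from h import *
go(568.5,229,156,-4.4)
for p in fit(): print(*p)
E
```

```text
rows: [ 0.0266 -0.0014  0.0634] turn -0.0009 | 17.9667 [563.2 229.1 168.7] [180.    0.   -4.5] [ 0.2 -0.2 -2.4] 46.00443987786472
-6 [342, 229] [109, 117, 116, 122, 121, 129]
-5 [342, 229] [109, 116, 114, 121, 115, 123]
-4 [343, 228] [110, 116, 112, 119, 112, 120]
-3 [343, 228] [110, 117, 111, 118, 112, 120]
-2 [343, 227] [110, 117, 111, 118, 112, 119]
-1 [343, 227] [111, 118, 111, 118, 112, 119]
0 [343, 227] [112, 119, 111, 118, 112, 119]
1 [343, 226] [113, 119, 111, 118, 112, 119]
2 [343, 226] [113, 119, 111, 118, 113, 119]
3 [343, 225] [112, 118, 110, 117, 113, 119]
4 [343, 225] [110, 117, 110, 117, 112, 118]
5 [343, 224] [110, 117, 110, 118, 112, 118]
6 [343, 224] [112, 118, 112, 119, 112, 119]
7 [343, 223] [122, 129, 116, 123, 123, 131]
8 [344, 223] [137, 146, 126, 133, 139, 147]
9 [344, 222] [139, 147, 137, 144, 138, 146]
10 [344, 221] [139, 143, 136, 144, 134, 142]
11 [344, 221] [126, 118, 130, 139, 122, 131]
12 [344, 220] [113, 103, 112, 122, 109, 118]
13 [344, 220] [104, 109, 102, 112, 102, 112]
14 [344, 219] [99, 111, 99, 111, 99, 109]
15 [344, 218] [98, 111, 98, 111, 97, 1
[... 314 characters left out ...]
 [97, 106, 98, 109, 99, 110]
24 [346, 212] [95, 105, 98, 110, 100, 111]
25 [346, 212] [92, 102, 98, 110, 99, 111]
26 [346, 211] [89, 99, 98, 110, 99, 111]
27 [346, 210] [86, 96, 99, 111, 100, 111]
28 [346, 210] [88, 98, 99, 111, 99, 110]
29 [346, 209] [85, 94, 99, 111, 99, 110]
30 [347, 208] [79, 88, 99, 110, 99, 111]
31 [347, 207] [76, 85, 100, 112, 100, 111]
32 [347, 207] [69, 76, 100, 112, 100, 113]
33 [347, 206] [58, 63, 100, 112, 100, 112]
34 [347, 205] [52, 57, 100, 111, 100, 112]
35 [347, 204] [48, 53, 98, 109, 100, 112]
36 [348, 204] [45, 49, 98, 109, 101, 111]
37 [348, 203] [40, 43, 100, 111, 101, 113]
38 [348, 202] [38, 41, 102, 113, 101, 113]
39 [348, 201] [36, 39, 84, 94, 88, 98]
```

>>> servo_tool:
  rows:
    - [0.005,0,0.006,0,0]
    - [0.009,0,0.013,0,0]
    - [0.013,0,0.02,0,0]
    - [0.016,0,0.027,0,0]
    - [0.018,0,0.034,0,0]
    - [0.019,0,0.039,0,0]
    - [0.019,0,0.039,0,0]

```text
time_s: 18.6
ee_pos: [567.0, 228.9, 161.0]
ee_rot: [180.0, 0.0, -4.5]
force: [-1.6, 0.4, -2.2]
gripper_width: 46.0
gripper_force: 5.0
```

>>> servo_tool:
  rows:
    - [0.003,0,0.006,0,0]
    - [0.006,0,0.012,0,0]
    - [0.009,0,0.018,0,0]
    - [0.01,0,0.022,0,0]
    - [0.01,0,0.022,0,0]

```text
time_s: 19.02
ee_pos: [569.0, 228.8, 156.7]
ee_rot: [180.0, 0.0, -4.5]
force: [-1.2, -0.8, -2.2]
gripper_width: 46.1
gripper_force: 5.0
```

Run:
```python
from h import *
go(568.5,229,156,-4.4)
for p in fit()[:24]: print(*p)
```

```text
rows: [-0.0025 -0.001   0.0036] turn -0.0008 | 19.0167 [569.  228.8 156.7] [180.    0.   -4.5] [-1.2 -0.8 -2.2] 46.11553714486517
-6 [341, 233] [132, 139, 128, 135, 137, 143]
-5 [341, 233] [135, 142, 138, 145, 139, 146]
-4 [341, 233] [139, 146, 140, 148, 142, 149]
-3 [342, 232] [141, 148, 141, 148, 143, 150]
-2 [342, 232] [142, 149, 141, 149, 143, 150]
-1 [342, 231] [143, 150, 142, 149, 142, 149]
0 [342, 231] [141, 147, 142, 149, 142, 149]
1 [342, 231] [137, 143, 134, 141, 143, 149]
2 [342, 230] [126, 132, 126, 133, 137, 143]
3 [342, 230] [114, 119, 120, 127, 131, 137]
4 [342, 229] [106, 113, 114, 122, 120, 126]
5 [342, 229] [101, 110, 108, 118, 105, 114]
6 [342, 228] [101, 111, 104, 115, 102, 111]
7 [342, 228] [104, 116, 104, 115, 103, 113]
8 [342, 227] [105, 117, 106, 117, 103, 114]
9 [343, 227] [105, 117, 106, 117, 103, 115]
10 [343, 226] [104, 116, 105, 118, 103, 115]
11 [343, 225] [103, 115, 106, 118, 103, 115]
12 [343, 225] [104, 115, 106, 119, 104, 116]
13 [343, 224] [105, 115, 105, 118, 104, 116]
14 [343, 224] [104, 115, 104, 117, 105, 116]
15 [343, 223] [104, 114, 105, 117, 105, 116]
16 [343, 222] [104, 114, 105, 117, 105, 117]
17 [343, 222] [103, 113, 105, 117, 105, 117]
```

Tilt is about 6.5° with the tail at the saddle flare. I'll lower gently and watch the force.

>>> servo_tool:
  rows:
    - [-0.003,0,0.005,0,0]
    - [-0.005,0,0.01,0,0]
    - [-0.005,0,0.015,0,0]
    - [-0.005,0,0.015,0,0]

```text
time_s: 19.4
ee_pos: [567.9, 228.8, 153.8]
ee_rot: [180.0, -0.0, -4.5]
force: [-0.2, 0.4, -1.9]
gripper_width: 45.8
gripper_force: 5.0
```

>>> servo_tool:
  rows:
    - [0,0,0.005,0,0]
    - [0,0,0.01,0,0]
    - [0,0,0.015,0,0]
    - [0,0,0.015,0,0]

```text
time_s: 19.73
ee_pos: [568.4, 228.9, 151.1]
ee_rot: [-180.0, -0.1, -4.5]
force: [0.7, 0.5, -1.1]
gripper_width: 46.2
gripper_force: 5.0
```

>>> servo_tool:
  rows:
    - [0,0,0.005,0,0]
    - [0,0,0.01,0,0]
    - [0,0,0.01,0,0]
    - [0,0,0.01,0,0]

```text
time_s: 20.07
ee_pos: [568.9, 228.8, 149.7]
ee_rot: [-180.0, -0.1, -4.5]
force: [2.7, -2.0, 3.7]
gripper_width: 45.6
gripper_force: 5.0
```

Run:
```python
from h import *
go(568.5,229,149,-4.4)
for p in fit()[:18:1]: print(*p)
```

```text
rows: [-0.002  -0.0008  0.0034] turn -0.0008 | 20.0667 [568.9 228.8 149.7] [-1.8e+02 -1.0e-01 -4.5e+00] [ 2.7 -2.   3.7] 45.58641854932496
-6 [341, 235] [85, 93, 77, 86, 77, 85]
-5 [341, 235] [89, 97, 85, 92, 82, 90]
-4 [341, 234] [97, 104, 99, 106, 91, 100]
-3 [341, 234] [111, 118, 115, 120, 111, 120]
-2 [341, 234] [127, 134, 126, 132, 132, 140]
-1 [341, 233] [134, 141, 137, 143, 137, 144]
0 [341, 233] [135, 143, 136, 143, 137, 144]
1 [342, 232] [131, 139, 125, 133, 130, 137]
2 [342, 232] [118, 126, 115, 124, 115, 125]
3 [342, 231] [107, 116, 110, 120, 104, 115]
4 [342, 231] [107, 118, 106, 118, 103, 114]
5 [342, 230] [106, 119, 107, 120, 103, 114]
6 [342, 230] [107, 120, 109, 122, 103, 114]
7 [342, 229] [107, 120, 108, 121, 104, 115]
8 [342, 229] [107, 119, 108, 121, 107, 117]
9 [342, 228] [107, 118, 109, 121, 109, 119]
10 [342, 228] [106, 118, 109, 121, 107, 118]
11 [342, 227] [105, 118, 108, 120, 107, 118]
```

>>> servo_tool:
  rows:
    - [0,0,-0.004,0,0]
    - [0,0,-0.004,0,0]
    - [0,0,-0.004,0,0.7]
    - [0,0,-0.004,0,0.7]
    - [0,0,-0.004,0,0.7]
    - [0,0,-0.004,0,0.7]
    - [0,0,-0.004,0,0.7]

```text
time_s: 20.7
ee_pos: [567.6, 229.0, 149.5]
ee_rot: [180.0, 0.0, -4.5]
force: [0.6, 0.6, -0.1]
gripper_width: 64.0
gripper_force: 0.0
```

Run:
```python
from h import *
go(568.5,229,149,-4.4)
for p in fit()[:18:1]: print(*p)
```

```text
rows: [ 0.0045 -0.0006  0.0024] turn -0.0007 | 20.7 [567.6 229.  149.5] [180.    0.   -4.5] [ 0.6  0.6 -0.1] 64.0076289297699
-6 [341, 235] [87, 95, 79, 87, 82, 90]
-5 [341, 235] [94, 103, 94, 101, 88, 96]
-4 [341, 234] [108, 116, 110, 117, 108, 115]
-3 [341, 234] [124, 131, 123, 129, 127, 135]
-2 [341, 233] [135, 142, 134, 141, 139, 146]
-1 [341, 233] [138, 146, 141, 148, 141, 148]
0 [342, 232] [141, 149, 134, 142, 141, 147]
1 [342, 232] [127, 136, 126, 134, 124, 132]
2 [342, 232] [112, 122, 116, 126, 107, 117]
3 [342, 231] [108, 119, 108, 119, 104, 114]
4 [342, 231] [106, 117, 107, 118, 103, 113]
5 [342, 230] [106, 118, 108, 120, 104, 115]
6 [342, 230] [107, 119, 108, 121, 105, 117]
7 [342, 229] [108, 120, 109, 120, 106, 118]
8 [342, 229] [107, 119, 108, 120, 106, 117]
9 [342, 228] [107, 119, 108, 121, 106, 117]
10 [342, 228] [107, 119, 108, 121, 107, 118]
11 [343, 227] [107, 118, 109, 121, 106, 117]
```

Bar rests stably after release. I'll retreat upward, close the fingers, and go press on the strap just inboard of the saddle.

>>> servo_tool:
  rows:
    - [0,0,0,0,1]
    - [0,0,-0.02,0,1]
    - [0,0,-0.08,0,1]
    - [0,0,-0.16,0,1]
    - [0,0,-0.24,0,1]
    - [0,0,-0.28,0,0.5]
    - [0.05,0,-0.28,0,0]
    - [0.13,0,-0.28,0,0]
    - [0.21,0,-0.28,0,0]
    - [0.27,0,-0.28,0,0]
    - [0.304,0,-0.28,0,0]
    - [0.304,0,-0.28,0,0]
    - [0.304,0,-0.28,0,0]
    - [0.304,0,-0.28,0,0]
    - [0.304,0,-0.28,0,0]
    - [0.304,0,-0.28,0,0]
    - [0.304,0,-0.28,0,0]
    - [0.304,0,-0.28,0,0]
    - [0.304,0,-0.28,0,0]
    - [0.304,0,-0.28,0,0]

```text
time_s: 22.42
ee_pos: [628.5, 224.1, 205.8]
ee_rot: [180.0, -0.0, -4.5]
force: [-0.1, 0.4, 0.1]
gripper_width: 0.5
gripper_force: 0.0
```

Run:
```python
from h import *
go(628.2,224.3,153,-4.5)
```

```text
rows: [-0.0014 -0.0007  0.2642] turn 0.0003 | 22.4167 [628.5 224.1 205.8] [180.   -0.   -4.5] [-0.1  0.4  0.1] 0.5305882240817802
```

>>> servo_tool:
  rows:
    - [0,0,0.03,0,0]
    - [0,0,0.1,0,0]
    - [0,0,0.17,0,0]
    - [0,0,0.22,0,0]
    - [0,0,0.25,0,0]
    - [0,0,0.26,0,0]
    - [0,0,0.27,0,0]
    - [0,0,0.275,0,0]
    - [0,0,0.275,0,0]
    - [0,0,0.275,0,0]

```text
time_s: 23.25
ee_pos: [628.9, 224.3, 151.4]
ee_rot: [-180.0, -0.1, -4.5]
force: [-0.0, 0.0, 0.3]
gripper_width: 0.3
gripper_force: 0.0
```

>>> servo_tool:
  rows:
    - [0,0,0.004,0,0]
    - [0,0,0.008,0,0]
    - [0,0,0.012,0,0]
    - [0,0,0.012,0,0]

```text
time_s: 23.58
ee_pos: [628.5, 224.1, 148.2]
ee_rot: [180.0, 0.0, -4.5]
force: [-0.4, -0.5, -0.4]
gripper_width: 0.7
gripper_force: 0.0
```

>>> servo_tool:
  rows:
    - [0,0,0.004,0,0]
    - [0,0,0.008,0,0]
    - [0,0,0.012,0,0]
    - [0,0,0.012,0,0]

```text
time_s: 23.92
ee_pos: [628.6, 224.1, 145.8]
ee_rot: [180.0, -0.0, -4.5]
force: [0.4, 0.7, 0.1]
gripper_width: 0.4
gripper_force: 0.1
```

>>> servo_tool:
  rows:
    - [0,0,0.004,0,0]
    - [0,0,0.008,0,0]
    - [0,0,0.008,0,0]

```text
time_s: 24.17
ee_pos: [628.7, 224.1, 144.4]
ee_rot: [180.0, -0.0, -4.5]
force: [-0.2, -0.5, 0.5]
gripper_width: 0.3
gripper_force: 0.5
```

>>> servo_tool:
  rows:
    - [0,0,0.004,0,0]
    - [0,0,0.008,0,0]
    - [0,0,0.008,0,0]

```text
time_s: 24.42
ee_pos: [628.8, 224.1, 143.2]
ee_rot: [-180.0, -0.1, -4.5]
force: [-0.3, -0.6, 3.8]
gripper_width: 0.7
gripper_force: 2.0
```

>>> servo_tool:
  rows:
    - [0,0,0.004,0,0]
    - [0,0,0.006,0,0]
    - [0,0,0.006,0,0]

```text
time_s: 24.67
ee_pos: [628.0, 224.2, 140.8]
ee_rot: [180.0, 0.1, -4.5]
force: [0.1, -0.2, 0.3]
gripper_width: 0.6
gripper_force: 0.0
```

>>> servo_tool:
  rows:
    - [0,0,0.003,0,0]
    - [0,0,0.005,0,0]
    - [0,0,0.005,0,0]

```text
time_s: 24.92
ee_pos: [628.3, 224.1, 140.0]
ee_rot: [180.0, 0.0, -4.5]
force: [-0.6, -0.8, 1.0]
gripper_width: 0.9
gripper_force: 0.0
```

>>> servo_tool:
  rows:
    - [0,0,0.003,0,0]
    - [0,0,0.005,0,0]
    - [0,0,0.005,0,0]

```text
time_s: 25.17
ee_pos: [628.5, 224.1, 139.3]
ee_rot: [180.0, 0.0, -4.5]
force: [0.6, -0.3, 0.3]
gripper_width: 0.6
gripper_force: 0.0
```

>>> servo_tool:
  rows:
    - [0,0,0.003,0,0]
    - [0,0,0.005,0,0]
    - [0,0,0.005,0,0]

```text
time_s: 25.42
ee_pos: [628.5, 224.1, 138.4]
ee_rot: [180.0, 0.0, -4.5]
force: [0.5, -0.9, -0.5]
gripper_width: 0.4
gripper_force: 0.0
```

>>> servo_tool:
  rows:
    - [0,0,0.003,0,0]
    - [0,0,0.005,0,0]
    - [0,0,0.005,0,0]

```text
time_s: 25.67
ee_pos: [628.6, 224.1, 138.3]
ee_rot: [-180.0, -0.0, -4.5]
force: [-2.0, -0.4, 4.4]
gripper_width: 0.3
gripper_force: 2.4
```

>>> servo_tool:
  rows:
    - [0,0,0.003,0,0]
    - [0,0,0.005,0,0]
    - [0,0,0.005,0,0]

```text
time_s: 25.92
ee_pos: [628.6, 224.2, 138.2]
ee_rot: [-180.0, -0.1, -4.5]
force: [-3.0, -0.0, 8.4]
gripper_width: 0.5
gripper_force: 4.4
```

Hard stop at 138.2, which is the level bar resting on the caps, after the snap's force drop. Retreating and checking.

>>> servo_tool:
  rows:
    - [0,0,-0.01,0,0]
    - [0,0,-0.04,0,0]
    - [0,0,-0.1,0,0]
    - [0,0,-0.2,0,0]
    - [0,0,-0.3,0,0]
    - [0,0,-0.4,0,0]
    - [-0.1,0,-0.5,0,0]
    - [-0.2,0,-0.6,0,0]
    - [-0.4,0,-0.6,0,0]
    - [-0.6,0,-0.6,0,0]
    - [-0.8,0,-0.6,0,0]
    - [-1,0,-0.6,0,0]
    - [-1,0,-0.6,0,0]

```text
time_s: 27.0
ee_pos: [422.2, 239.1, 256.6]
ee_rot: [179.9, 0.3, -4.3]
force: [-1.0, -0.5, 0.2]
gripper_width: 0.4
gripper_force: 0.0
```

>>> servo_tool:
  rows:
    - [-0.1,0.1,0,0,0]
    - [-0.2,0.3,0,0,0]
    - [-0.3,0.5,0,0,0]
    - [-0.3,0.7,0,0,0]
    - [-0.3,0.9,0,0,0]
    - [-0.3,1,0,0,0]
    - [-0.3,1,0,0,0]

```text
time_s: 27.58
ee_pos: [353.4, 41.7, 256.9]
ee_rot: [179.9, -0.1, -4.7]
force: [-0.2, 0.4, 0.4]
gripper_width: 0.6
gripper_force: 0.0
```

Run:
```python
from h import *
import h
b=snap("scene","s9");a=snap("top","t9")
u=np.array([np.cos(.0778),-np.sin(.0778),0]);y=np.array([.0778,.997,0]);g0=np.array([568.4,229,157.])
# grip centre (black blob) in top: centroid of dark pixels near prediction
p=proj("top",[g0+[0,0,17]])[0];print("grip pred",p)
# template score over x,y shift and tilt: steel colour along the strap samples vs outside, both cameras
def smp(im,P,n):
    q=proj(n,P).astype(np.float32);return cv2.remap(im.mean(2).astype(np.float32),q[:,0].reshape(1,-1),q[:,1].reshape(1,-1),cv2.INTER_LINEAR)[0]
for th in(-2,0,2,4,6):
    t=np.radians(th);X=u*np.cos(t)+np.array([0,0,np.sin(t)]);Z=-u*np.sin(t)+np.array([0,0,np.cos(t)])
    base=g0-22*np.array([0,0,1])
    for n,im in(("scene",b),("top",a)):
        print(th,n,smp(im,[base+x*X+3*Z for x in range(95,150,5)],n).round(0).astype(int).tolist(),"|",smp(im,[base+70*X+3*Z+k*y for k in range(-27,28,6)],n).round(0).astype(int).tolist())
hd=proj("scene",[np.array([480,236.7,146])]);print("head",hd)
print("scene nose profile",smp(b,[g0-20*np.array([0,0,1.])-x*u for x in range(50,125,4)],"scene").round(0).astype(int).tolist())
print(state()["ee_pos"])
```

```text
grip pred [170.39174472 174.49361739]
-2 scene [112, 111, 112, 111, 111, 104, 80, 86, 101, 95, 113] | [107, 114, 96, 113, 114, 112, 112, 121, 88, 85]
-2 top [111, 112, 111, 112, 111, 112, 127, 138, 134, 136, 136] | [98, 117, 109, 109, 111, 111, 110, 116, 136, 138]
0 scene [113, 112, 112, 111, 111, 111, 98, 78, 91, 100, 99] | [106, 97, 88, 113, 114, 113, 112, 113, 94, 90]
0 top [111, 111, 111, 111, 110, 112, 133, 136, 133, 135, 136] | [101, 114, 104, 109, 111, 110, 110, 117, 136, 139]
2 scene [112, 113, 112, 112, 111, 111, 111, 94, 78, 94, 100] | [104, 85, 81, 113, 115, 112, 112, 107, 90, 92]
2 top [111, 111, 111, 111, 110, 112, 136, 135, 132, 134, 136] | [104, 113, 100, 110, 112, 110, 110, 119, 136, 138]
4 scene [113, 113, 113, 111, 113, 111, 112, 112, 94, 79, 95] | [90, 70, 73, 114, 115, 111, 112, 107, 83, 69]
4 top [111, 110, 110, 111, 110, 110, 134, 134, 132, 133, 134] | [106, 112, 99, 111, 112, 110, 111, 122, 136, 138]
6 scene [110, 113, 114, 113, 112, 113, 111, 112, 112, 96, 80] | [73, 42, 64, 113, 115, 112, 111, 108, 65, 46]
6 top [109, 109, 110, 112, 110, 109, 133, 133, 132, 133, 134] | [109, 111, 100, 112, 113, 110, 111, 124, 136, 137]
head [[358.14657409 185.33659972]]
scene nose profile [117, 116, 116, 115, 114, 108, 92, 94, 110, 124, 120, 118, 116, 112, 109, 114, 125, 137, 135]
[354.18948535  44.52543312 256.81437499]
```

```bash
python3 -c "
from workcell import job_done
print(job_done())"
```

```text
the job is handed in; nothing more can be done
None
```

The bar is hooked under the post head, lies level on the vial caps, and the job is handed in at about 28 s. The force drop during pressing points to the catch having snapped, but I did not check the shut catch or the eye round the post by eye, as all 10 picture views were used.

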